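Clamp a glued van casting in the treadle press

ROBOT

A 6-joint arm with a two-finger parallel gripper is mounted at the origin on the work surface. World frame = base frame: x ahead of the robot, y to its left, z up, the work surface at z = 0. Lengths are in m, angles in rad, forces in N, time in s.
With the tool pointing down it reaches from about 0.275 to 0.875 m from the base axis. Payload 12.5 kg.
Tool frame: the origin (TCP) lies at the very end of the fingers, on their centre line; the grasp point (between the pads) lies 19 mm behind it; x points along the fingers, y is the direction in which the jaws open and shut, and the axes are right-handed (so a half turn about x gives the same grasp; the last joint's range is limited). The gripper opens to 85 mm and grips with 20 to 120 N. Pads are 22 mm wide; open, the fingers measure 114 mm over their backs; the gripper's body (76 mm by 85 mm) begins 54 mm behind the grasp point. The pads swing forward as they close: fully open they stand 13 mm farther back than shut.
Start: joints at [-1.357, 0.351, 1.652, -0, 1.139, -0.085], TCP at [0.162, -0.526, 0.21] pointing down, gripper open.
Joint ranges: [-2.75, 2.75], [-0.79, 2.1], [0.01, 2.65], [-1.57, 4.71], [0.07, 3.14], [-2.87, 2.87]. Speed limits (rad/s): [2.22, 2.22, 2.79, 3.14, 3.14, 3.14].

INTERFACE

Orientations are given as a 3x3 rotation matrix whose columns are the frame's x, y, z axes.
In Python, from bench import manip gives the robot as it stands. Calls block until the motion is done:
- manip.move_ptp(position, orientation): joint-space move of the TCP to a pose.
- manip.move_l(position, attitude=None, max_speed=0.15): straight line of the TCP; attitude=None keeps the orientation; max_speed is the mean speed in m/s.
- manip.move_j(angles): joint-space move.
- manip.set_gripper(opening, effort=None): opening from 0.0 (shut) to 1.0 (fully open); effort is the grip in N (None keeps the last); returns when the fingers have stopped.
- manip.dwell(seconds).
- manip.inverse_kinematics(position, orientation): joint angles nearest the present ones, or None.
- manip.grab_frame(name): name is "side" or "top" or "wrist"; returns (picture, depth): 384x512x3 uint8, red, green, blue; 384x512 float32, m along the optical axis (not along the pixel's ray), 0 where there is no reading.
- manip.get_calibration(name): a dict with "camera_matrix" (3x3 intrinsics, pixels), "R" (3x3) and "t" (3): a world point X has camera coordinates R X + t. Camera axes: x right, y down, z forward; pixel columns grow to the right and rows downward; lengths in m; the calibration is good to about 2 mm. A picture is of the moment at which its call begins: read the wrist's pose just before it. get_calibration takes no time and is no camera call; for the wrist camera it gives the pose at the moment of the call.
A pose or a line that the arm cannot do raises manip.Unreachable and nothing moves.
- manip.sign_off(): hands the job in, once; it reports no verdict.
Trained networks look in the newest picture that a camera, given by its name, has taken for a name from the list of things; names that differ only in an ending like _2 or _b are one class to them, and where a whole thing is asked for, a point or a joint stands for the part that bears it (a point fixed in the world has none). Each returns a list of dicts, best first, with "confidence" (0 to 1); they miss things now and then, are a little off and sometimes report something else, mostly with a low value. They report only what shows in the picture. A call takes as long as a camera call.
- manip.look_for(camera, name): "at" ([x, y, z] in m, in world coordinates, good to about 4 mm: the middle of the surface that is visible of it).
Readings, each from a call of its own:
- manip.current_time(): time.
- manip.current_qpos(): joint angles.
- manip.current_joint_vel(): joint speeds.
- manip.current_joint_torque(): joint torques, N m.
- manip.current_ee_pos(): TCP position.
- manip.current_tcp_rot(): TCP orientation.
- manip.current_force(): force on the tool from outside, world axes, zero at the start.
- manip.current_ft_torque(): the same for the moment, N m.
- manip.current_grip_width(): opening from 0.0 (shut) to 1.0 (fully open).
Only numpy, scipy, OpenCV 4.12 (cv2) and the standard library are available. Lean on these libraries where they do the work, as an engineer would, in place of code of your own. Each camera call takes 0.05 s, during which the arm holds its last target.

TASK

On the modeller's bench, take the freshly glued white van casting, the one with the low stepped bonnet, and set it flat on the bed of the little grey treadle press, lengthwise between the stops, without dropping it. Then press the pedal all the way down to its stop so that the rubber pad clamps the van, hold it down for a good two seconds, and ease the pedal back up over a couple of seconds without letting it snap. Leave the van lying on the bed, and do not disturb the other things on the bench.

Things in the scene. Friction and masses are not known exactly. Their poses are not given: they have to be found in the camera images.
- van: White plaster van casting, 70 (x) x 36 (y) x 36 mm high, about 90 g: a flat-roofed box 46 mm long and, at its +x end, a bonnet only 19 mm high. Origin: centre of its underside; x along its length, z up. Starts upright on the mat (top 3 mm above the table), in one of three places right of the press. May lie on the bed either way round.
- press: Grey treadle press fixed on the mat; origin at its underside, z up. Housing 180 (x) x 290 (y from -35 to +255) x 40 mm high, with the bed at x 0, y 75. At y 225 two posts, 104 mm high, carry the swing arm, hinged 88 mm up about x; at rest it stands almost upright, tip 270 mm up, about 100 mm clear of the bed's centre. Pedal at the -y side, centred on y = -85 mm.
- bed (a point): Centre of the steel bed's top face, where the middle of the van's underside belongs; x is the way the van's length must lie (axes as the press), 46 mm above the press's underside. Stops 8 mm high bound an area 78 (x) by 44 mm (y): one across each end, and at the long sides only 10 mm tabs near the corners, leaving fingers a 58 mm gap at mid-length.
- pedal_pad (a point): Point to press: on top of the tread, on the middle line, 130 mm from the hinge. Pedal: bare steel plate 80 mm wide, 160 long, ribbed rubber tread; hinge at press x +62 mm, 40 mm above its underside, along press y; free end towards press -x, tilted up 0.45 rad at rest. The point moves with it, about 57 mm down and 10 mm to press -x over the stroke; the tread is then level.
- pedal (a joint): Pedal angle in rad: 0 = up at rest, 0.45 = down on its stop. The spring returns it; about 5 N at the start and 10 to 15 N at the stop with a van clamped.
- pad: Sprung rubber pad, 50 x 30 mm, near the end of the press's swing arm; the pedal swings it down over the bed (1.4 rad over its full stroke) until it presses on the van's roof. This origin lies on the arm's hinge line, 150 mm from the pad.
- coach: Bystander: white casting, plain block 70 x 36 x 36 mm without bonnet; origin centre of underside.
- blank_a: Bystander: small white block 42 x 24 x 22 mm; origin centre of underside.
- blank_b: Bystander: small white block 42 x 24 x 22 mm in front of the press, towards the robot; origin centre of underside.
- mug: Bystander: orange mug, 80 mm across, 92 mm high; origin centre of underside.
- glue: Bystander: red glue bottle with a pointed top, 44 mm across, 100 mm high; origin centre of underside.
- paint_jar: Bystander: small jar 40 mm across, 45 mm high; origin centre of underside.
- screwdriver: Bystander: screwdriver 150 mm long lying on the mat.

How it is judged:
By the outcome, as a careful person would: the job done as asked, in the order asked, and still so for the second after the job is handed in, with the robot touching nothing.
It also fails if it takes over 64 s, if anything falls off the work surface, if the arm or the gripper's body presses on something with over 40 N, if the wrist force passes 120 N, or if a joint passes its speed limit or range.

## Working session

There is one attempt and no reset: what is moved stays moved. The work goes in short steps, each a Python script; the robot and the scene stay as the last script left them, time stands still between calls to the robot, and variables do not carry over. Pictures are saved under pics/ and viewed, and the job is handed in when it is done.

```bash
ls; mkdir -p pics; python3 - <<'E'
from bench import manip
import cv2,numpy as np
for c in ["top","side"]:
    p,d=manip.grab_frame(c); cv2.imwrite(f"pics/{c}0.png",p[:,:,::-1]); np.savez(f"pics/{c}0.npz",p=p,d=d,**manip.get_calibration(c))
    for n in ["van","press","bed","pedal_pad","coach","pad","blank_a","mug","glue","paint_jar","screwdriver"]:
        try:
            for r in manip.look_for(c,n)[:3]: print(c,n,np.round(r["at"],3),round(r["confidence"],2))
        except Exception as e: print(c,n,e)
print(manip.current_time())
E
```

```text
pics
top van [ 0.566 -0.361  0.038] 0.77
top van [ 0.741 -0.35   0.047] 0.3
top press [0.558 0.192 0.044] 0.89
top bed [0.553 0.189 0.043] 0.74
top pedal_pad [0.566 0.05  0.086] 0.74
top coach [ 0.433 -0.302  0.036] 0.82
top pad [0.553 0.32  0.251] 0.74
top pad [ 0.565 -0.365  0.04 ] 0.6
top blank_a [ 0.574 -0.228  0.03 ] 0.56
top blank_a [ 0.369 -0.137  0.024] 0.54
top mug [ 0.742 -0.351  0.047] 0.91
top mug [0.568 0.048 0.084] 0.29
top glue [ 0.719 -0.202  0.064] 0.57
top paint_jar [0.359 0.319 0.049] 0.68
top screwdriver [ 0.43  -0.48   0.024] 0.51
side van [ 0.56  -0.351  0.024] 0.61
side press [0.544 0.238 0.044] 0.66
side bed [0.544 0.236 0.039] 0.91
side pedal_pad [0.562 0.054 0.091] 0.7
side coach [ 0.434 -0.287  0.036] 0.65
side coach [0.565 0.054 0.093] 0.46
side pad [0.551 0.324 0.244] 0.88
side blank_a [ 0.366 -0.134  0.027] 0.53
side blank_a [ 0.572 -0.223  0.027] 0.51
side blank_a [0.566 0.053 0.091] 0.36
side mug [ 0.724 -0.327  0.059] 0.93
side glue [ 0.726 -0.193  0.048] 0.71
side paint_jar [0.357 0.326 0.046] 0.66
side screwdriver [ 0.426 -0.475  0.02 ] 0.73
1.2
```

View pics/top0.png

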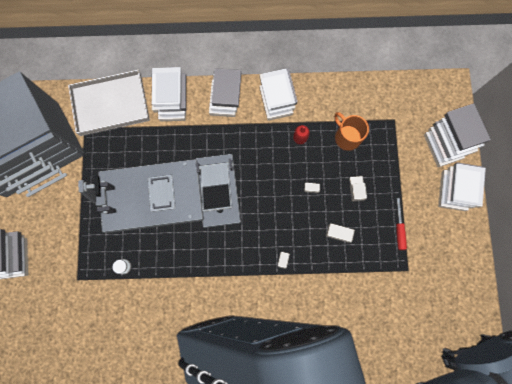

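View pics/side0.png

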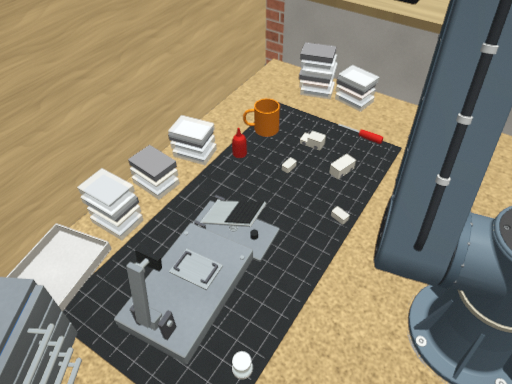

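```bash
cat > h.py <<'E'
import numpy as np,cv2
def cloud(d,K,R,t):
    v,u=np.mgrid[:d.shape[0],:d.shape[1]]
    P=np.stack([(u-K[0,2])/K[0,0]*d,(v-K[1,2])/K[1,1]*d,d],-1)
    X=(P-t)@R
    X[d<=0]=np.nan
    return X
def load(f):
    z=np.load(f); return z["p"],z["d"],cloud(z["d"],z["camera_matrix"],z["R"],z["t"])
E
python3 - <<'E'
from h import *
for c in ["top","side"]:
    p,d,X=load(f"pics/{c}0.npz")
    def box(x0,x1,y0,y1,z0,z1):
        return X[(X[...,0]>x0)&(X[...,0]<x1)&(X[...,1]>y0)&(X[...,1]<y1)&(X[...,2]>z0)&(X[...,2]<z1)]
    for nm,b in dict(vanroof=(.5,.63,-.42,-.3,.033,.06),vanbon=(.5,.63,-.42,-.3,.012,.028),coach=(.38,.49,-.36,-.24,.03,.06),van_all=(.5,.63,-.42,-.3,.012,.06),
          housing=(.42,.7,-.02,.42,.03,.048),bed=(.48,.62,.14,.24,.038,.062)).items():
        q=box(*b)
        r=cv2.minAreaRect((q[:,:2]*1000).astype(np.float32))
        print(c,nm,len(q),np.round(np.median(q,0),4),np.round(q.min(0),3),np.round(q.max(0),3),r)
    print(d.min(),d[200,250])
p,d,X=load("pics/top0.npz")
a=cv2.resize(p[160:245,300:385],None,fx=7,fy=7,interpolation=cv2.INTER_CUBIC)
cv2.imwrite("pics/vz.png",a[:,:,::-1])
a=cv2.resize(p[140:245,75:255],None,fx=4.4,fy=4.4,interpolation=cv2.INTER_CUBIC)
cv2.imwrite("pics/pz.png",a[:,:,::-1])
E
```

```text
top vanroof 198 [ 0.5581 -0.3642  0.0399] [ 0.535 -0.383  0.033] [ 0.582 -0.346  0.049] ((558.544677734375, -364.4423522949219), (46.005672454833984, 36.679412841796875), 2.7309093475341797)
top vanbon 116 [ 0.5906 -0.3575  0.0222] [ 0.535 -0.381  0.012] [ 0.606 -0.345  0.028] ((570.68701171875, -363.7154541015625), (71.02582550048828, 36.45097732543945), 2.3965511322021484)
top coach 323 [ 0.4402 -0.3024  0.0394] [ 0.414 -0.341  0.03 ] [ 0.467 -0.265  0.048] ((440.39752197265625, -303.35540771484375), (70.7609634399414, 36.45576095581055), 72.5571060180664)
top van_all 328 [ 0.566  -0.3619  0.0372] [ 0.535 -0.384  0.012] [ 0.606 -0.345  0.049] ((570.72998046875, -364.7432556152344), (71.02582550048828, 38.508358001708984), 2.3965511322021484)
top housing 5022 [0.56   0.2482 0.0436] [0.462 0.004 0.03 ] [0.666 0.395 0.048] ((569.5833740234375, 192.76304626464844), (181.69818115234375, 392.6736755371094), 5.622526168823242)
top bed 1650 [0.5487 0.1897 0.0466] [0.48  0.14  0.038] [0.62  0.24  0.061] ((549.852294921875, 190.25872802734375), (139.42140197753906, 99.01056671142578), 0.4428
[... 456 characters left out ...]
 -0.342  0.03 ] [ 0.465 -0.263  0.043] ((438.783447265625, -302.7630310058594), (74.42288208007812, 38.16596984863281), 73.2793960571289)
side van_all 284 [ 0.5617 -0.3527  0.0306] [ 0.534 -0.384  0.012] [ 0.605 -0.341  0.042] ((569.0121459960938, -363.1221923828125), (70.58074188232422, 41.12416076660156), 4.855320930480957)
side housing 7681 [0.5453 0.2597 0.0426] [0.46 0.01 0.03] [0.666 0.396 0.048] ((568.4263305664062, 195.2791290283203), (182.40924072265625, 387.39166259765625), 5.904958248138428)
side bed 2252 [0.5445 0.1938 0.0458] [0.48  0.14  0.038] [0.62  0.24  0.061] ((549.9461059570312, 190.02706909179688), (99.94744110107422, 139.86033630371094), 89.99202728271484)
0.0 1.1563538
```

```bash
python3 - <<'E'
from h import *
p,d,X=load("pics/top0.npz")
np.set_printoptions(linewidth=200)
print((X[174:204,346:372,2]*1000).round().astype(int))
E
```

```text
[[                   5                    3                    1                    0                    2                   -1                    5                    4                    6
                     5                    8                    5                    7                    2                    4                    9                    6                    8
                     3                    4                    3                    4                    6                    1                    2                    0]
 [                   3                    4                    2                    1                    4                    2                    3                    5 -9223372036854775808
                     7                    3                   -1                    3                   -1                    1                    4                    8                    3
                     1                    3                    2                    3                    5                    2                    7                 
[... 14850 characters left out ...]
4                    2                    4                    5                    3]
 [                   6                    7                    6                    7                    5                    9                    6                   10                    9
                    -1                   -2                    2                    3                    1                    8                   10                    6                    6
                     2                    3                    3                    7                    5                    4                    4                    3]]<stdin>:4: RuntimeWarning: invalid value encountered in cast
```

View pics/pz.png

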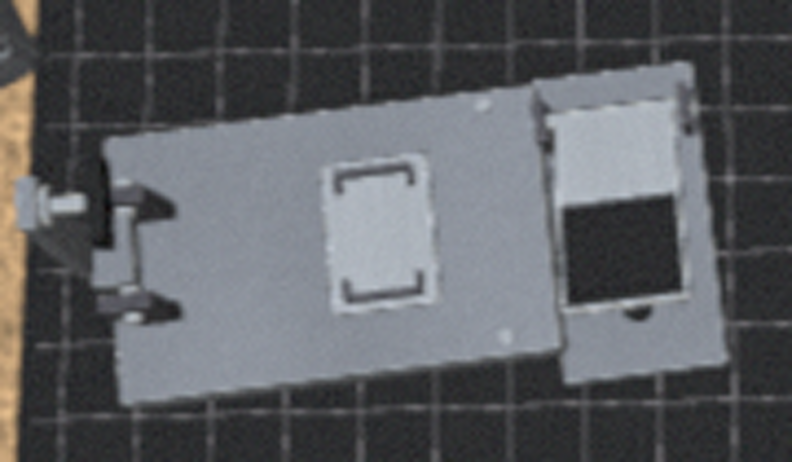

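```bash
python3 - <<'E'
from h import *
from bench import manip
np.set_printoptions(precision=4,suppress=True)
c=manip.get_calibration("wrist"); R=manip.current_tcp_rot();p=np.array(manip.current_ee_pos())
R=np.array(R)
print(R,p,c["camera_matrix"]); C=-c["R"].T@c["t"]
print("cam pos in tool",R.T@(C-p)); print("cam axes in tool (cols)",R.T@c["R"].T)
import scipy.optimize as so
# housing top outline fit
for cam in ["top","side"]:
    P,d,X=load(f"pics/{cam}0.npz")
    q=X[(X[...,2]>.036)&(X[...,2]<.05)&(X[...,0]>.4)&(X[...,0]<.72)&(X[...,1]>.1)&(X[...,1]<.42)]
    bx=[]
    # edges per y-bin
    lo=[];hi=[]
    for y in np.arange(.12,.36,.008):
        s=q[(q[:,1]>=y)&(q[:,1]<y+.008)]
        if len(s)>8: lo.append((s[:,1].mean(),s[:,0].min()));hi.append((s[:,1].mean(),s[:,0].max()))
    for nm,e in (("lo",lo),("hi",hi)):
        e=np.array(e);f=np.polyfit(e[:,0]-.19,e[:,1],1);r=e[:,1]-np.polyval(f,e[:,0]-.19)
        k=abs(r)<.004; f=np.polyfit(e[k,0]-.19,e[k,1],1)
        print(cam,nm,"x at y=.19",f[1],"yaw",-np.degrees(np.arctan(f[0])),k.sum())
    e=[]
    for x in np.arange(.48,.64,.008):
        s=q[(q[:,0]>=x)&(q[:,0]<x+.008)]
        if len(s): e.append((x+.004,s[:,1].max()))
    print(np.round(e,3).tolist())
E
```

```text
[[ 0.      0.2944 -0.9557]
 [-0.     -0.9557 -0.2944]
 [-1.      0.     -0.    ]] [ 0.1619 -0.5256  0.2101] [[284.5148   0.     254.3104]
 [  0.     284.5148 193.2797]
 [  0.       0.       1.    ]]
cam pos in tool [-0.1639 -0.0001 -0.0651]
cam axes in tool (cols) [[-0.0006 -0.2572  0.9664]
 [ 1.     -0.0006  0.0005]
 [ 0.0004  0.9664  0.2572]]
top lo x at y=.19 0.4795557011908137 yaw 5.807043496822732 30
top hi x at y=.19 0.6586670820236267 yaw 5.731595016594546 30
[[0.484, 0.38], [0.492, 0.381], [0.5, 0.38], [0.508, 0.381], [0.516, 0.38], [0.524, 0.34], [0.532, 0.385], [0.54, 0.363], [0.548, 0.365], [0.556, 0.367], [0.564, 0.367], [0.572, 0.368], [0.58, 0.369], [0.588, 0.344], [0.596, 0.351], [0.604, 0.372], [0.612, 0.388], [0.62, 0.389], [0.628, 0.394], [0.636, 0.395], [0.644, 0.373]]
side lo x at y=.19 0.4781283215163338 yaw 5.832587258717633 30
side hi x at y=.19 0.6569973237796141 yaw 7.618610159668945 14
[[0.484, 0.381], [0.492, 0.381], [0.5, 0.382], [0.508, 0.383], [0.516, 0.384], [0.524, 0.385], [0.532, 0.385], [0.54, 0.386], [0.548, 0.387], [0.556, 0.388], [0.564, 0.389], [0.572, 0.39], [0.58, 0.39], [0.588, 0.392], [0.596, 0.392], [0.604, 0.393], [0.612, 0.393], [0.62, 0.395], [0.628, 0.396], [0.636, 0.395], [0.644, 0.36]]
```

```bash
cat >> h.py <<'E'
from bench import manip
def Rdown(yaw):  # tool y = -(van y)
    c,s=np.cos(yaw),np.sin(yaw)
    y=np.array([s,-c,0]); x=np.array([0,0,-1.]); return np.stack([x,y,np.cross(x,y)],1)
def snap(cam,n):
    cal=manip.get_calibration(cam); p,d=manip.grab_frame(cam)
    cv2.imwrite(f"pics/{n}.png",p[:,:,::-1]); np.savez(f"pics/{n}.npz",p=p,d=d,**cal); return load(f"pics/{n}.npz")
E
python3 - <<'E'
from h import *
P,d,X=load("pics/top0.npz")
print("bed px",X[190:197,158:165].reshape(-1,3).mean(0))
# bed plate brightness corners in top img (zoom /4.4)
for u,v in [(322,170),(424,153),(437,300),(335,313)]:
    uu,vv=u/4.4+75,v/4.4+140; print(X[int(round(vv)),int(round(uu))])
t=manip.current_time()
manip.set_gripper(0.75,30)
y=np.radians(2.5)
manip.move_ptp([.563,-.3645,.16],Rdown(y))
print(manip.current_time()-t,manip.current_ee_pos())
P,d,X=snap("wrist","w1")
q=X[(X[...,2]>.033)&(X[...,2]<.05)&(X[...,0]>.5)&(X[...,0]<.64)&(X[...,1]>-.42)&(X[...,1]<-.3)]
print(len(q),cv2.minAreaRect((q[:,:2]*1000).astype(np.float32)),np.median(q,0))
q=X[(X[...,2]>.015)&(X[...,2]<.05)&(X[...,0]>.5)&(X[...,0]<.64)&(X[...,1]>-.42)&(X[...,1]<-.3)]
print(len(q),cv2.minAreaRect((q[:,:2]*1000).astype(np.float32)))
print(manip.current_force())
E
```

```text
bed px [0.56622513 0.20677452 0.05010275]
[0.60885012 0.24541552 0.04863342]
[0.61941231 0.17925817 0.04582198]
[0.52150396 0.16891619 0.05039172]
[0.51503233 0.23522177 0.04820885]
1.95 [ 0.56239919 -0.36535439  0.160243  ]
1518 ((557.8361206054688, -366.4076232910156), (45.51066207885742, 35.938838958740234), 2.2787468433380127) [ 0.55875053 -0.36638523  0.03896854]
2362 ((569.6931762695312, -365.61846923828125), (69.5188217163086, 35.936283111572266), 2.837141990661621)
[-0.10146501  0.17069998  0.50097173]
```

View pics/w1.png

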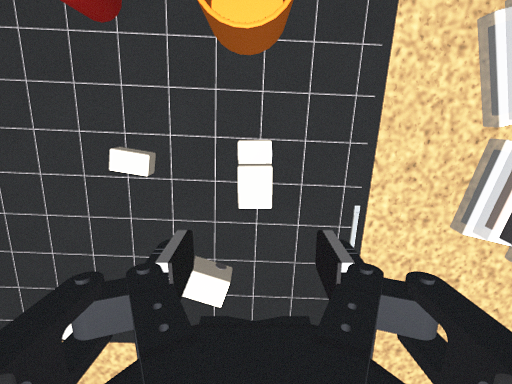

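```bash
python3 - <<'E'
from h import *
t=manip.current_time()
y=0.045
manip.move_l([.567,-.3658,.05],Rdown(y),0.12)
manip.move_l([.567,-.3658,.0105],None,0.06)
print(manip.current_ee_pos(),manip.current_force())
manip.set_gripper(0.0,30)
print("grip",manip.current_grip_width(),manip.current_force())
manip.move_l([.567,-.3658,.04],None,0.06)
print(manip.current_force(),manip.current_grip_width())
manip.move_l([.567,-.3658,.20],None,0.2)
by=np.radians(5.8)
manip.move_ptp([.46,.195,.22],Rdown(by))
print(manip.current_time()-t,manip.current_time(),manip.current_ee_pos(),manip.current_force(),manip.current_grip_width())
P,d,X=snap("wrist","w2")
E
```

```text
[ 0.56720062 -0.36593175  0.01074398] [0.30275697 1.64318175 0.7807833 ]
grip 0.4081749397587131 [-1.8680986   0.93998224  5.52763573]
[-0.08011446  1.04124059 -1.96380872] 0.4086060963616537
5.883299999999999 9.0833 [0.46043668 0.19449204 0.21995016] [ 0.36577656 -0.22707301 -0.89894842] 0.4078775975137742
```

View pics/w2.png

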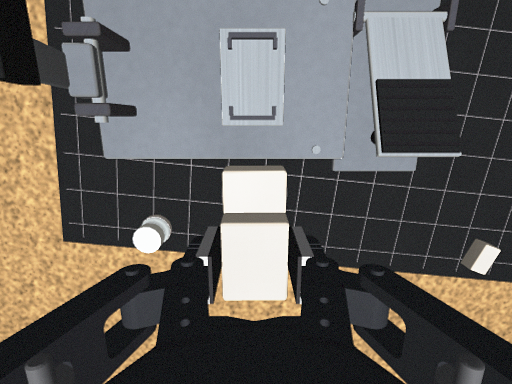

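```bash
python3 - <<'E'
from h import *
P,d,X=load("pics/w2.npz"); z=np.load("pics/w2.npz")
K,R,t=z["camera_matrix"],z["R"],z["t"]
C=-R.T@t
def bp(u,v,h):
    r=R.T@np.array([(u-K[0,2])/K[0,0],(v-K[1,2])/K[1,1],1]); return C+r*(h-C[2])/r[2]
q=X[50:110,235:270].reshape(-1,3); print("bed z",np.nanmedian(q,0))
q=X[50:110,120:200].reshape(-1,3); print("housing z",np.nanmedian(q,0))
tc=np.array([.46043668,.19449204,.21995016])
s=X[160:305,215:295]; 
roof=s[(s[...,2]>.235)&(s[...,2]<.26)]; bon=s[(s[...,2]>.2)&(s[...,2]<.235)]
print("roof",len(roof),np.median(roof,0)-tc,cv2.minAreaRect((roof[:,:2]*1000).astype(np.float32)))
print("bon",len(bon),np.median(bon,0)-tc,cv2.minAreaRect((bon[:,:2]*1000).astype(np.float32)))
zz=np.nanmedian(s,1)[:,2]; print((zz[::6]*1000).round())
a=cv2.resize(P[15:140,205:300],None,fx=6,fy=6,interpolation=cv2.INTER_CUBIC); a=cv2.resize(a,None,fx=.78,fy=.78)
cv2.imwrite("pics/bedz.png",a[:,:,::-1])
E
```

```text
bed z [0.56526625 0.20752836 0.04918321]
housing z [0.55559522 0.31064924 0.04314038]
roof 6014 [-0.00477306 -0.0006509   0.02795811] ((450.8599548339844, 193.6007843017578), (46.977352142333984, 40.95191192626953), 5.3217854499816895)
bon 3119 [0.02609332 0.00277804 0.0109414 ] ((485.10015869140625, 197.06138610839844), (25.58634376525879, 37.07372283935547), 6.151308059692383)
[  3. 216. 231. 231. 231. 231. 231. 231. 231. 234. 243. 248. 248. 248.
 248. 248. 248. 248. 248. 248. 248. 248. 248. 248.  -0.]
```

View pics/bedz.png

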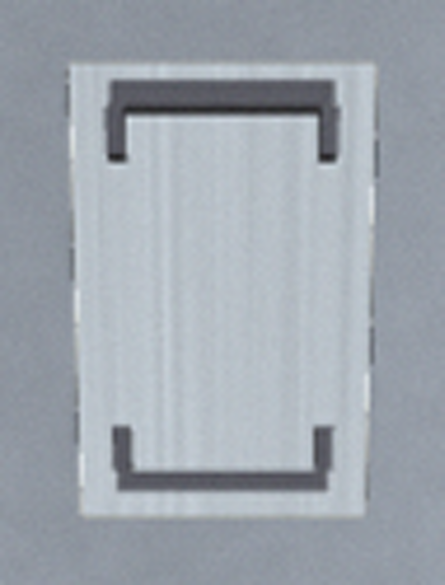

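```bash
python3 - <<'E'
from h import *
z=np.load("pics/w2.npz")
K,R,t=z["camera_matrix"],z["R"],z["t"]
C=-R.T@t
def bp(a,h):
    u,v=a[0]/4.68+205-.4,a[1]/4.68+15-.4
    r=R.T@np.array([(u-K[0,2])/K[0,0],(v-K[1,2])/K[1,1],1]); return C+r*(h-C[2])/r[2]
for nm,pts,h in (("plate",[(70,63),(378,63),(365,516),(80,516)],.049),("stops",[(108,80),(336,80),(328,490),(117,490)],.057),
  ("tabs inner",[(127,160),(320,160),(315,427),(131,427)],.057)):
    Q=np.array([bp(p,h) for p in pts]); print(nm,np.round(Q[:,:2]*1000,1).tolist(),Q.mean(0),"sides",[round(1000*np.linalg.norm(Q[i]-Q[i-1]),1) for i in range(4)])
    e=(Q[0]+Q[1]-Q[2]-Q[3]); print("yaw long",np.degrees(np.arctan2(e[1],e[0])),"short",np.degrees(np.arctan2(-(Q[0]-Q[1])[0],(Q[0]-Q[1])[1])),np.degrees(np.arctan2(-(Q[3]-Q[2])[0],(Q[3]-Q[2])[1])))
E
```

```text
plate [[612.4, 246.5], [619.3, 177.4], [520.5, 167.9], [513.5, 237.2]] [0.56640911 0.20725982 0.049     ] sides [np.float64(99.3), np.float64(69.4), np.float64(99.3), np.float64(69.7)]
yaw long 5.421324303485623 short 5.7386716237405055 5.727669460344531
stops [[607.8, 236.8], [612.8, 186.8], [525.7, 178.2], [520.6, 228.1]] [0.56671747 0.20746256 0.057     ] sides [np.float64(87.6), np.float64(50.3), np.float64(87.6), np.float64(50.1)]
yaw long 5.688573305749788 short 5.738289970803881 5.728351293737968
tabs inner [[592.1, 231.4], [596.5, 188.4], [539.6, 182.9], [535.3, 225.9]] [0.56585583 0.2071513  0.057     ] sides [np.float64(57.2), np.float64(43.2), np.float64(57.2), np.float64(43.2)]
yaw long 5.509749239007521 short 5.736463306813054 5.729976283969186
```

```bash
python3 - <<'E'
from h import *
t=manip.current_time()
Ry=Rdown(np.radians(5.7)); x,y=.5637,.2070
f0=np.array(manip.current_force())
manip.move_ptp([x,y,.14],Ry)
manip.move_l([x,y,.07],None,0.12); print(manip.current_ee_pos(),manip.current_force())
for h in (.060,.058,.057,.0565):
    manip.move_l([x,y,h],None,0.04)
    f=np.array(manip.current_force()); print(h,manip.current_ee_pos(),f)
    if f[2]-f0[2]>4: break
manip.set_gripper(0.65,30); print(manip.current_force())
manip.move_l([x,y,.12],None,0.1)
manip.move_l([x-.03*1,y,.2],None,0.2)
P,d,X=snap("wrist","w3")
snap("top","t3")
print(manip.current_time()-t,manip.current_time())
q=X[(X[...,2]>.075)&(X[...,2]<.1)&(X[...,0]>.5)&(X[...,0]<.62)&(X[...,1]>.16)&(X[...,1]<.26)]
print(len(q),cv2.minAreaRect((q[:,:2]*1000).astype(np.float32)),np.median(q,0))
q=X[(X[...,2]>.062)&(X[...,2]<.1)&(X[...,0]>.5)&(X[...,0]<.63)&(X[...,1]>.16)&(X[...,1]<.26)]
print(len(q),cv2.minAreaRect((q[:,:2]*1000).astype(np.float32)))
E
```

```text
[0.5641629  0.20718589 0.07102803] [-0.54154948 -0.08885844 -1.71270487]
0.06 [0.56359991 0.20696715 0.05982332] [ 0.09077603 -0.41854094 -0.65982914]
0.058 [0.56368399 0.20701198 0.05795531] [-0.55489346  1.62607612 -1.20227862]
0.057 [0.56386928 0.20708471 0.05715189] [0.33213237 1.02483846 0.35538044]
0.0565 [0.56387094 0.20710859 0.05704311] [-2.45853515  0.86559344  4.72030471]
[-0.37066639 -0.24708693 -0.2943844 ]
4.2667 13.4
1699 ((554.5697021484375, 206.05963134765625), (45.368770599365234, 35.8906364440918), 6.060788631439209) [0.55584299 0.20609682 0.08505136]
2584 ((566.494873046875, 207.23081970214844), (69.21160125732422, 37.20998001098633), 5.85337495803833)
```

View pics/w3.png

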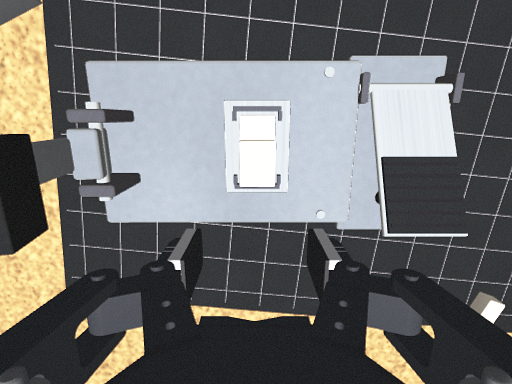

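```bash
python3 - <<'E'
from h import *
yaw=np.radians(5.7);ex=np.array([np.cos(yaw),np.sin(yaw),0]);ey=np.array([-np.sin(yaw),np.cos(yaw),0])
O=np.array([.5664,.2073,0.003])-.075*ey
for n in ["w3","top0","t3","side0"]:
    P,d,X=load(f"pics/{n}.npz")
    L=np.stack([(X-O)@ex,(X-O)@ey,X[...,2]-.003],-1)*1000
    m=(L[...,1]>-122)&(L[...,1]<-48)&(L[...,0]>-110)&(L[...,0]<55)&(L[...,2]>46)
    q=L[m]; dark=P[m].max(-1)<70
    s=q[abs(q[:,1]+85)<20]
    f=np.polyfit(s[:,0],s[:,2],1); r=s[:,2]-np.polyval(f,s[:,0]);k=abs(r)<6;f=np.polyfit(s[k,0],s[k,2],1)
    print(n,len(q),"x",q[:,0].min(),q[:,0].max(),"y",np.percentile(q[:,1],[1,99]),"tilt",np.arctan(f[0]),"z at -55:",np.polyval(f,-55),"z at 62",np.polyval(f,62))
    if dark.sum(): 
        dd=q[dark]; print("  dark x",np.percentile(dd[:,0],[1,99]),"y",np.percentile(dd[:,1],[1,99]),"zmed",np.median(dd,0))
E
```

```text
w3 10691 x -77.06650195384981 54.856814338343 y [-121.08890012  -48.42257592] tilt -0.49116444699566275 z at -55: 105.52492797846162 z at 62 42.94340492106338
  dark x [-70.79707086  -5.3185415 ] y [-120.83586031  -48.37675638] zmed [-39.37843218 -84.43911798  97.5093852 ]
top0 1108 x -76.68624428861696 54.95985868476899 y [-121.08942653  -48.91325377] tilt -0.4889007090189603 z at -55: 106.77878053829238 z at 62 44.53747960383648
  dark x [-70.63465511  -7.40887562] y [-119.20643015  -51.39228386] zmed [-39.94848044 -85.05009309  99.02959992]
t3 1107 x -76.64211476578119 54.91718689605008 y [-121.09632957  -48.82185776] tilt -0.49035485999386774 z at -55: 106.68188503916559 z at 62 44.22213099661746
  dark x [-70.49950997  -7.35764368] y [-119.10271222  -51.69407717] zmed [-39.85304612 -85.30861032  98.97852928]
side0 1020 x -78.09029411640972 54.93847993260343 y [-120.85861717  -48.34264865] tilt -0.48160835643010436 z at -55: 104.87514830926781 z at 62 43.72429832354153
  dark x [-71.81182041  -7.32695678] y [-120.86383148  -48.50571947] zmed [-41.40748575 -83.09076587  98.79224362]
```

```bash
cat >> h.py <<'E'
yaw=np.radians(5.7);ex=np.array([np.cos(yaw),np.sin(yaw),0]);ey=np.array([-np.sin(yaw),np.cos(yaw),0])
O=np.array([.5664,.2073,0.003])-.075*ey
def W(x,y,z): return O+ex*x/1000+ey*y/1000+np.array([0,0,z/1000])
def L(p): 
    p=np.array(p)-O; return np.round(np.array([p@ex,p@ey,p[2]])*1000,1)
E
python3 - <<'E'
from h import *
t=manip.current_time()
manip.set_gripper(0.0,40)
Ry=Rdown(yaw)
manip.move_ptp(W(-55,-85,150),Ry)
manip.move_l(W(-55,-85,115),None,0.1)
f0=np.array(manip.current_force()); print(manip.current_time()-t,L(manip.current_ee_pos()),f0)
for z in (108,104,100,90,80,70,60,56):
    u=min(1,max(0,(105-z)/57)); x=-55-12*u
    manip.move_l(W(x,-85,z),None,0.035)
    f=np.array(manip.current_force()); print(z,L(manip.current_ee_pos()),np.round(f-f0,1))
    if f[2]-f0[2]>35: break
snap("side","s4");print(manip.current_time())
E
```

```text
1.7832999999999988 [-54.7 -84.4 115.2] [0.16556608 0.91476865 0.68950158]
108 [-55. -85. 108.] [-0.2 -0.6 -0.3]
104 [-55.3 -85.  103.8] [ 0.7 -1.5 -0.5]
100 [-56.3 -85.   99.7] [-0.1 -1.6 -0.8]
90 [-58.2 -85.   89.9] [-0.7 -0.6 -1.3]
80 [-60.3 -85.   79.9] [-0.9 -1.1  2.5]
70 [-62.5 -85.   69.9] [-0.8 -1.5  3.4]
60 [-64.5 -85.   60. ] [-1.1 -0.8  3.1]
56 [-65.1 -85.   56.1] [-0.5 -1.1  3.3]
18.15
```

View pics/s4.png

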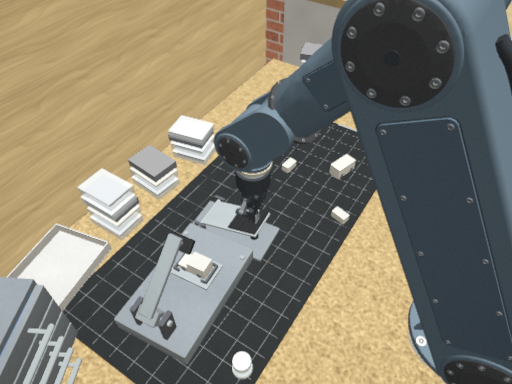

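```bash
python3 - <<'E'
from h import *
f0=np.array([.17,.91,.69]); prev=None
for z in (50,46,44,43,42,41,40,39,38,37,36,35):
    u=min(1,max(0,(105-z)/57)); x=-55-12*u
    manip.move_l(W(x,-85,z),None,0.03)
    f=np.array(manip.current_force()); print(z,L(manip.current_ee_pos()),np.round(f-f0,1),round(manip.current_time(),2))
    if f[2]-f0[2]>28: break
snap("side","s5");snap("top","t5")
E
```

```text
50 [-66.5 -85.   50.1] [ 0.8 -0.8  2.8] 18.51
46 [-67. -85.  46.] [-0.4 -1.4  3.4] 18.79
44 [-67.1 -85.   44. ] [-1.4 -1.2  3.1] 19.04
43 [-67.2 -85.   43. ] [-2.5 -1.4  3.6] 19.29
42 [-67.1 -85.   42. ] [-3.2 -1.1  3.6] 19.54
41 [-67.1 -85.   41. ] [-2.3 -0.8  3.4] 19.79
40 [-67. -85.  40.] [-2.1 -0.6  3.4] 20.04
39 [-67. -85.  39.] [-3.4 -1.5  4.3] 20.29
38 [-67. -85.  38.] [-2.2 -1.   4.2] 20.54
37 [-67. -85.  37.] [-2.  -1.6  3.3] 20.79
36 [-67. -85.  36.] [-3.  -0.6  3.5] 21.04
35 [-67. -85.  35.] [-3.  -1.4  3.6] 21.29
```

View pics/s5.png

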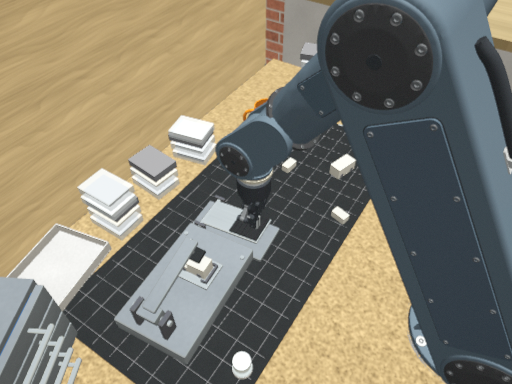

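```bash
python3 - <<'E'
from h import *
print(manip.current_grip_width(),manip.current_time(),manip.current_force(),L(manip.current_ee_pos()),manip.current_joint_torque())
P,d,X=snap("wrist","w5")
a=load("pics/s5.npz")[0][180:340,110:300]; a=cv2.resize(a,None,fx=3.6,fy=3.6,interpolation=cv2.INTER_CUBIC); cv2.imwrite("pics/s5z.png",a[:,:,::-1])
E
```

```text
-0.00288731725105919 21.3917 [-1.74705972 -0.65009734  4.63679542] [-67. -85.  35.] [ 2.77785561e-02 -5.04778576e+01 -2.05291450e+01  5.33312035e-02
 -7.00248387e-01  8.66965129e-04]
```

View pics/s5z.png

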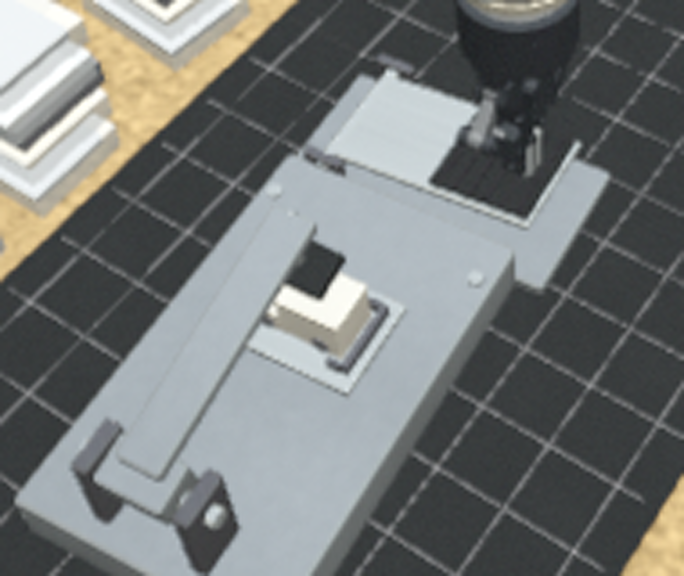

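View pics/w5.png

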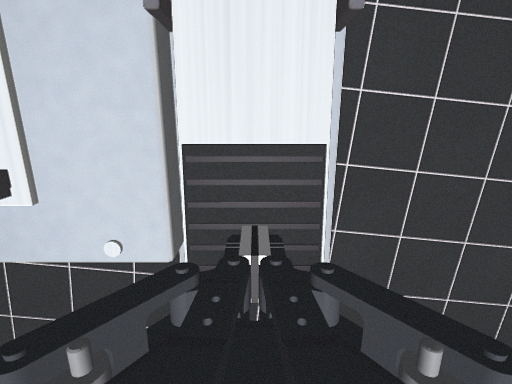

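```bash
python3 - <<'E'
from h import *
for n in ["w5","s5","t5"]:
    P,d,X=load(f"pics/{n}.npz")
    Q=np.stack([(X-O)@ex,(X-O)@ey,X[...,2]-.003],-1)*1000
    for nm,(a,b) in dict(light=(0,50),dark=(-50,-10)).items():
        q=Q[(abs(Q[...,1]+85)<34)&(Q[...,0]>a)&(Q[...,0]<b)&(Q[...,2]>30)&(Q[...,2]<100)]
        if len(q)<20: continue
        f=np.polyfit(q[:,0],q[:,2],1); k=abs(q[:,2]-np.polyval(f,q[:,0]))<5; f=np.polyfit(q[k,0],q[k,2],1)
        print(n,nm,k.sum(),"tilt",-np.arctan(f[0]),"z@0",np.polyval(f,0),"z@-67",np.polyval(f,-67))
    q=Q[(abs(Q[...,0])<12)&(Q[...,1]>90)&(Q[...,1]<200)&(Q[...,2]>58)]
    if len(q)>20:
        f=np.polyfit(q[:,1],q[:,2],1); print(n,"arm slope",np.arctan(f[0]),"z@75",np.polyval(f,75),len(q))
E
```

```text
w5 light 14855 tilt 0.06424074358708586 z@0 47.64363384149626 z@-67 51.95369431796031
w5 dark 10070 tilt 0.1353520243757772 z@0 49.20080674039139 z@-67 58.32518057400594
s5 light 397 tilt 0.07136005215817498 z@0 47.48849846544966 z@-67 52.27775409474845
s5 dark 169 tilt 0.10279425787376188 z@0 49.87045450429089 z@-67 56.78203104000033
s5 arm slope 0.08641788888071507 z@75 122.51267813129185 684
t5 light 51 tilt 0.15253497245581474 z@0 52.062301232852654 z@-67 62.36215048503876
t5 arm slope -0.18839965054668495 z@75 148.57428651639898 339
```

```bash
python3 - <<'E'
from h import *
f0=np.array([.17,.91,.69])
for z in (32,30,28.5,27.5,26.5,25.5,24.5,23.5,22.5):
    manip.move_l(W(-67,-85,z),None,0.03)
    f=np.array(manip.current_force()); print(z,L(manip.current_ee_pos()),np.round(f-f0,1),round(manip.current_time(),2))
    if f[2]-f0[2]>24: break
snap("side","s6");snap("wrist","w6")
for n in ["w6","s6"]:
    P,d,X=load(f"pics/{n}.npz")
    Q=np.stack([(X-O)@ex,(X-O)@ey,X[...,2]-.003],-1)*1000
    q=Q[(abs(Q[...,1]+85)<34)&(Q[...,0]>0)&(Q[...,0]<50)&(Q[...,2]>30)&(Q[...,2]<100)]
    f=np.polyfit(q[:,0],q[:,2],1); print(n,"tilt",-np.arctan(f[0]))
a=load("pics/s6.npz")[0][180:340,110:300]; a=cv2.resize(a,None,fx=3.6,fy=3.6,interpolation=cv2.INTER_CUBIC); cv2.imwrite("pics/s6z.png",a[:,:,::-1])
E
```

```text
32 [-66.9 -85.   32. ] [-2.6 -2.2  4.3] 21.69
30 [-66.9 -85.   30.1] [-2.5 -0.9  4.2] 21.94
28.5 [-67.  -85.   28.9] [-6.1 -1.2 10.4] 22.19
27.5 [-67. -85.  28.] [-4.8 -2.1 11.2] 22.44
26.5 [-67.1 -85.   27.1] [-5.7 -2.3 11.7] 22.69
25.5 [-67.1 -85.   26.3] [-7.2 -1.8 14.4] 22.94
24.5 [-67.1 -85.   25.9] [-10.3  -1.7  25.3] 23.19
w6 tilt -0.0019455519015483696
s6 tilt -0.0013627887320490238
```

View pics/s6z.png

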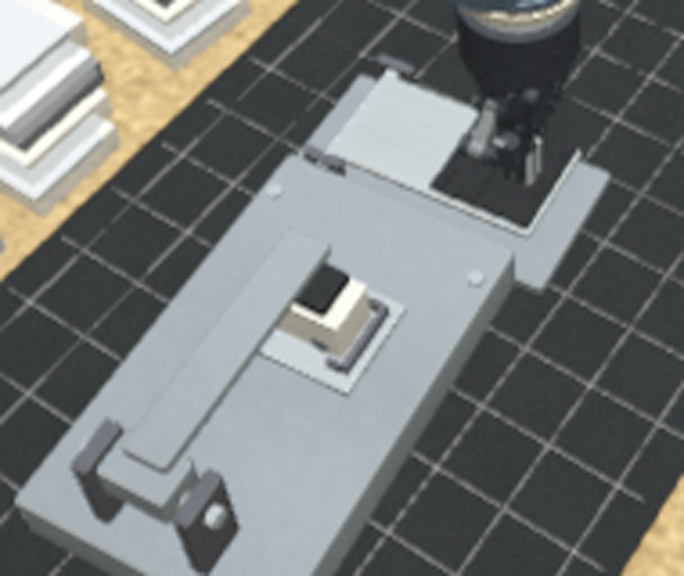

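```bash
python3 - <<'E'
from h import *
f0=np.array([.17,.91,.69])
manip.dwell(2.8); print(manip.current_force()-f0,manip.current_time())
for z in (35,50,65,80,95):
    u=max(0,min(1,(86-z)/60)); x=-55-12*u
    manip.move_l(W(x,-85,z),None,0.024)
    print(z,L(manip.current_ee_pos()),np.round(np.array(manip.current_force())-f0,1),round(manip.current_time(),2))
manip.move_l(W(-55,-85,125),None,0.06)
manip.move_l(W(-75,-95,210),None,0.15)
manip.move_ptp([.40,-.05,.28],Rdown(yaw))
P,d,X=snap("side","s7"); snap("top","t7"); print(manip.current_time(),manip.current_force())
P,d,X=load("pics/t7.npz")
for nm,c in (("t7",X),("s7",load("pics/s7.npz")[2])):
    Q=np.stack([(c-O)@ex,(c-O)@ey,c[...,2]-.003],-1)*1000
    q=Q[(abs(Q[...,1]+85)<30)&(Q[...,0]>0)&(Q[...,0]<50)&(Q[...,2]>30)&(Q[...,2]<100)]
    if len(q)>20: f=np.polyfit(q[:,0],q[:,2],1); print(nm,"pedal tilt",-np.arctan(f[0]))
    v=Q[(abs(Q[...,0])<50)&(abs(Q[...,1]-75)<35)&(Q[...,2]>72)&(Q[...,2]<95)]
    print("roof",len(v),np.median(v,0),cv2.minAreaRect(v[:,:2].astype(np.float32)))
E
```

```text
[-11.11059483  -2.01675878  25.27265495] 26.0917
35 [-65.2 -85.   35.2] [-3.2 -2.1  3.7] 26.68
50 [-61.9 -85.   50.1] [-0.8 -0.2  3.1] 27.47
65 [-59.2 -85.   64.9] [ 2.8 -0.2  1.4] 28.25
80 [-56.3 -85.   79.9] [ 3.  -1.   0.7] 29.03
95 [-55.3 -85.   94.8] [ 0.2 -1.3  0.2] 29.81
31.9417 [ 0.99558779 -0.26717289 -0.3790616 ]
t7 pedal tilt 0.45860094522513944
roof 224 [-11.25412005  73.9949566   82.53156397] ((-7.180257797241211, 75.20545959472656), (36.559112548828125, 54.054996490478516), 89.1722183227539)
s7 pedal tilt 0.4520079816442848
roof 340 [-13.97327506  78.63291683  81.31843651] ((-11.597627639770508, 76.22260284423828), (46.96824264526367, 37.98805236816406), 0.11433912813663483)
```

View pics/s7.png

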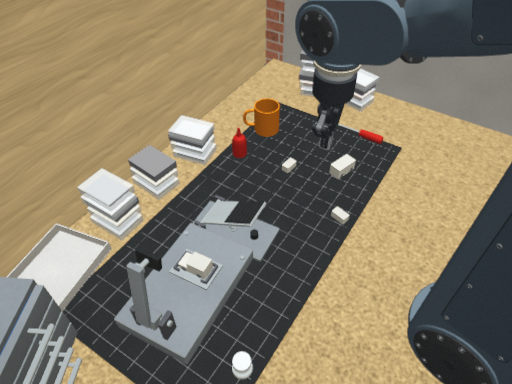

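View pics/t7.png

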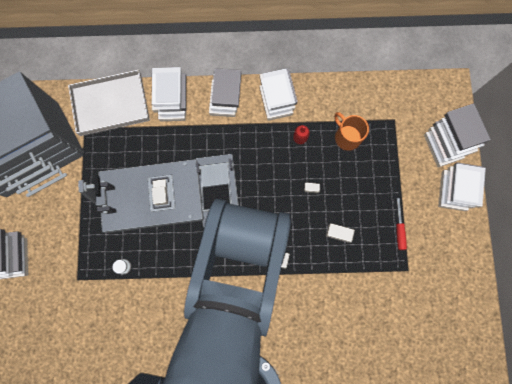

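```bash
python3 - <<'E'
from bench import manip
manip.sign_off(); print(manip.current_time())
E
```

```text
the job is handed in; nothing more can be done
the job is handed in; nothing more can be done
```

The van is lying flat on the press bed, it has been clamped and released, and I handed the job in at about 32 s of the 64 s allowed. The hand-in reports no verdict.

- **Placing:** I gripped the van by its sides and set it down between the stops, with a contact force of about 5 N. The wrist camera put its centre within about 1 mm of the bed's centre and within 0.3° of its direction.
- **Pressing:** I pushed the pedal down in small steps until the force jumped to 25 N. The cameras then showed the pedal level and the pad on the van's roof. I held it there for about 2.9 s and eased it up over about 3.5 s.
- **Final checks:** The pedal is back at its rest angle (0.45 rad measured), the swing arm is upright, and the van is still flat between the stops. The other things show no visible shift in the pictures, and the robot is touching nothing.

**What disagreed:**
- The fingers met the tread about 19 mm lower, by the reported tool position, than its measured height. I therefore relied on the force and the pedal's measured angle to find the stop.
- The pedal force was about 3 to 4 N over most of the stroke, where about 5 N was stated at the start. It rose to 10–14 N just before the stop, as stated.
- The top camera's last outline of the van's roof came out 54 mm long instead of 46 mm, because it also caught other points. The side camera gave 47 x 38 mm in the right place.

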